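Pack the closed cultures into the carrier

TASK

Pack the four closed cultures that stand loose on the bench (the capped tube, the lidded pot, the small Petri dish and the flask) into the grey carrier, each sitting fully down in the white holder made for it, and let go of them. Keep them upright and set them down rather than drop them. The empty tube and the empty pot without caps do not belong in it: leave them standing where they are.

Things in the scene. Friction and masses are not known exactly. Their poses are not given: they have to be found in the camera images.
- tube: Culture tube to be packed: an upright, self-standing 50 ml centrifuge tube, closed, with green culture in it and a ribbed blue screw cap, standing by itself on the bench (not those in the long white rack at the back). Body 30 mm across up to 98 mm high, cap 35 mm across from 96 to 118 mm; about 65 g. Origin: centre of the underside, z up along its axis.
- pot: Sample pot to be packed: an upright squat screw-top pot, closed, with green culture and a white screw lid. Body 52 mm across up to 54 mm high, lid 56 mm across from 54 to 72 mm; about 95 g. Origin: centre of the underside, z up along its axis.
- dish: Small Petri dish to be packed: round, flat, lid on, pale green agar with a green streak. 55 mm across and 15 mm high (below 5 mm it is 53 mm across); about 30 g. Origin: centre of the underside, z up along its axis.
- flask: Culture flask to be packed: small, clear, lying flat, green culture in it, blue screw cap at one end. 72 mm long along x (cap at +x), 40 mm wide along y, 24 mm high; about 40 g. Flat sides from x = -36 to +12 mm, cap (21 mm across) from +20 to +36 mm. Best gripped across the 40 mm width at x = -10 mm, near its centre of mass. Origin: underside, at mid-length; z up.
- open_tube: Look-alike that stays: the same make of 50 ml tube but empty and without a cap, an open mouth at the top. 30 mm across, 112 mm high; light (18 g). Origin: centre of the underside, z up along its axis.
- open_pot: Look-alike that stays: the same make of pot but empty and without a lid, an open mouth at the top. 52 mm across, 66 mm high; light (22 g). Origin: centre of the underside, z up along its axis.
- holder_tube: White holder for the tube: a square upright socket, 48 mm wide inside, walls 4 mm thick, rim 46 mm and floor 6 mm above the origin. Fixed, with a 98 mm square foot, dark pad on its floor, one of four in the grey 214 mm carrier tray (rim 20 mm high), two by two 100 mm apart, in any order. Origin: centre of the foot's underside, 4 mm above the bench; x, y along its edges, z up.
- holder_pot: White holder for the pot: a wide low square socket, 70 mm wide inside, walls 4 mm thick, rim 28 mm and floor 6 mm above the origin. Fixed, with a 98 mm square foot, dark pad on its floor, one of four in the grey 214 mm carrier tray (rim 20 mm high), two by two 100 mm apart, in any order. Origin: centre of the foot's underside, 4 mm above the bench; x, y along its edges, z up.
- holder_dish: White holder for the dish: a raised round bed, 73 mm across, its floor 25 mm above the origin, in a lip 4 mm thick and 6 mm high. Fixed, with a 98 mm square foot, dark pad on its floor, one of four in the grey 214 mm carrier tray (rim 20 mm high), two by two 100 mm apart, in any order. Origin: centre of the foot's underside, 4 mm above the bench; x, y along its edges, z up.
- holder_flask: White holder for the flask: a raised bed, 88 mm along x by 56 along y, its floor 25 mm above the origin, in a lip 4 mm thick and 6 mm high; the flask lies along x, either way. Fixed, with a 98 mm square foot, dark pad on its floor, one of four in the grey 214 mm carrier tray (rim 20 mm high), two by two 100 mm apart, in any order. Origin: centre of the foot's underside, 4 mm above the bench; x, y along its edges, z up.

How it is judged:
By the outcome, as a careful person would: the job done as asked, in the order asked, and still so for the second after the job is handed in, with the robot touching nothing.
It also fails if it takes over 120 s, if anything falls off the work surface, if the arm or the gripper's body presses on something with over 40 N, if the wrist force passes 120 N, or if a joint passes its speed limit or range.

ROBOT

A 6-joint arm with a two-finger parallel gripper is mounted at the origin on the work surface. World frame = base frame: x ahead of the robot, y to its left, z up, the work surface at z = 0. Lengths are in mm, angles in rad, forces in N, time in s.
With the tool pointing down it reaches from about 350 to 975 mm from the base axis. Payload 7.1 kg.
Tool frame: the origin (TCP) lies at the very end of the fingers, on their centre line; the grasp point (between the pads) lies 19 mm behind it; z points along the fingers, y is the line along which they close (so a half turn about z gives the same grasp; the last joint's range is limited). The gripper opens to 88 mm and grips with 3 to 60 N. Pads are 20 mm wide; open, the fingers measure 115 mm over their backs; the gripper's body (75 mm by 178 mm) begins 61 mm behind the grasp point.
Start: joints at [1.283, 0.423, 1.63, -0, 1.089, -0.019], TCP at [165.953, 602.548, 222.675] pointing down, gripper open.
Joint ranges: [-3, 3], [-0.9, 2.11], [0.09, 2.58], [-1.31, 4.45], [0.11, 2.69], [-2.54, 2.54]. Speed limits (rad/s): [2.39, 2.39, 3.01, 3.14, 3.14, 3.14].

INTERFACE

Orientations are given as a rotation vector (axis times angle).
In Python, from workcell import robot gives the robot as it stands. The module is installed in compiled form; this text tells all that it offers.
- The arm moves only by the tool send_rows, never from a script. Its argument "targets" is a list of rows, each a list of 3 entries, a list of its own where there are three numbers: the turn, a rotation vector about the tool's x, y, z in units of 5 degrees (1.0 is 5 degrees), then the shift along the tool's x, y, z in mm, then the opening, from 0 (shut) to 1 (fully open). In form: [[[wx, wy, wz], [dx, dy, dz], jaw], ...]. A call has 1 to 12 rows; each row shifts and turns the commanded pose from where the row before left it, along the tool's axes as they then stand; what a row does not reach is not made up. A row lasts 1/12 s, in which the tool goes at most 41.7 mm and 7.16 degrees, less where a joint would pass 70% of its speed; a pose out of reach is approached as far as the arm can. A call with a gripper value outside its range is refused whole. The fingers move at their own pace and stop on an object; "force" is the grip in N (left out, the last holds). Time passes only in rows, so rows that do not move let the fingers close. It gives the time, the measured TCP pose, the force, the opening and the grip force at its end, in the units of the state.
- robot.sense(): the state, without advancing time (a new reading comes with each control period).
- robot.capture(name): name is "side" or "top"; returns the picture (384x512x3 uint8, blue, green, red); there is no depth.
- robot.camera_params(name): a dict with "fovy" (degrees; the focal length in pixels is half the picture's height over the tangent of half this angle, whatever the lens; pixels are square), "cx", "cy" (the principal point, pixels), "k1" (the pictures are not rectified: a ray, as slopes to the right and down, at radius r is drawn at 1 + k1 r^2 times it, then the intrinsics apply), "R" (3x3) and "t" (3): a world point X has camera coordinates R X + t. Camera axes: x right, y down, z forward; pixel columns grow to the right and rows downward; lengths in mm; the calibration is good to about 2 mm. A picture is of the moment at which its call begins. camera_params takes no time and is no camera call.
- robot.job_done(): hands the job in; it is judged then, once.
The state is a dict: "time_s": time; "qpos": joint angles; "joint_velocities": joint speeds; "joint_efforts": joint torques, N m; "ee_pos": TCP position; "tool_rot": TCP orientation; "force": force on the tool from outside, world axes, zero at the start; "ft_torque": the same for the moment, N m; "opening": finger opening in mm; "grip_force": force on a finger pad.
Only numpy, scipy, OpenCV 4.12 (cv2) and the standard library are available. Lean on these libraries where they do the work, as an engineer would, in place of code of your own. Each camera call takes 0.05 s, during which the arm holds its last target. There are 200 camera calls.

## Working session

There is one attempt and no reset: what is moved stays moved. The work goes in short steps, Python scripts to look and compute and a tool call to move; the robot and the scene stay as the last step left them, time stands still between calls to the robot, and variables do not carry over. Pictures are saved under pics/ and viewed, at most 14 in all, crops included, and the job is handed in when it is done.

Besides the shell and the picture viewer there is one more tool, called after "Call:" in YAML: its name, and indented under it one key for each argument. send_rows: Moves the arm, as the interface text tells. Its arguments: {"type":"object","properties":{"targets":{"type":"array","items":{"type":"array"}},"force":{"type":"number"}},"required":["targets"]}

```bash
mkdir -p pics
python3 - <<'E'
from workcell import robot
import cv2
for n in("side","top"):
    im=robot.capture(n); cv2.imwrite(f"pics/{n}0.png",cv2.resize(im,(800,600),interpolation=cv2.INTER_CUBIC)); cv2.imwrite(f"{n}_raw.png",im)
    print(robot.camera_params(n))
print(robot.sense())
E
```

```text
{'fovy': 51.50627512846628, 'cx': 260.62952153666885, 'cy': 199.04480761095567, 'k1': 0.02386333349928647, 'R': array([[ 0.99836398, -0.05463552,  0.01686171],
       [-0.01588578, -0.54832632, -0.83611356],
       [ 0.05492721,  0.8344778 , -0.54829718]]), 't': array([-559.71496962,   34.66857559, 1166.77133517])}
{'fovy': 54.75865704434316, 'cx': 248.1684077863299, 'cy': 192.63624422199163, 'k1': -0.02121383933583489, 'R': array([[-0.01777392, -0.99979034,  0.01016673],
       [-0.99777789,  0.01708326, -0.06440072],
       [ 0.06421354, -0.01128879, -0.99787233]]), 't': array([ 14.16851055, 547.49449814, 994.70573345])}
{'time_s': 0.1, 'qpos': array([ 1.28297879e+00,  4.23764792e-01,  1.63057300e+00,  3.23660534e-05,
        1.08857906e+00, -1.90061522e-02]), 'joint_velocities': array([ 0.00122976, -0.00158976, -0.00132179, -0.00206234, -0.00026202,
        0.00121254]), 'joint_efforts': array([-7.70771985e-04, -5.45614564e+01, -2.74324769e+01,  6.44200668e-02,
        1.88222394e-02, -7.57839871e-06]), 'ee_pos': array([165.82642306, 602.10673062, 221.99513299]), 'tool_rot': array([-4.20970161e-01, -3.11302666e+00,  2.04857681e-03]), 'force': array([ 1.63608768,  0.22094862, -0.02940269]), 'ft_torque': array([-0.04431932,  0.00256946, -0.01917116]), 'grip_force': 0.0, 'opening': 87.775589035436}
```

View pics/top0.png

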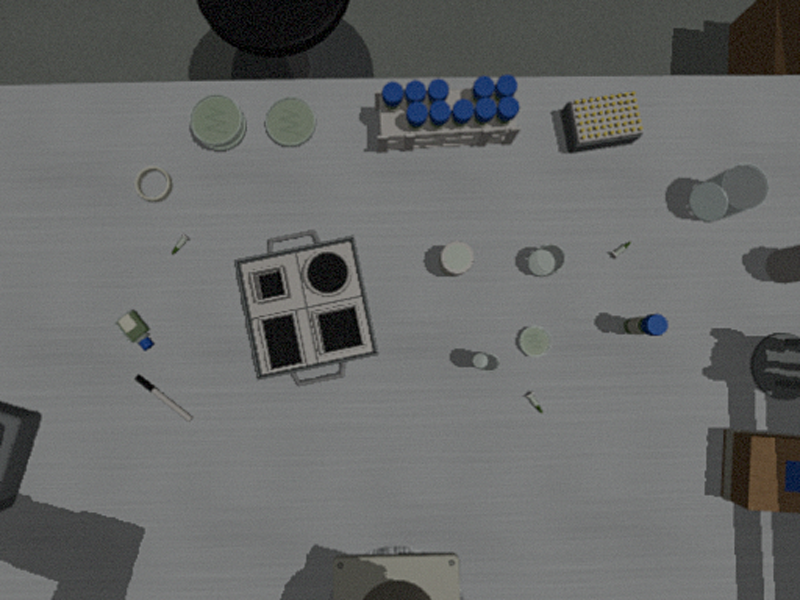

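View pics/side0.png

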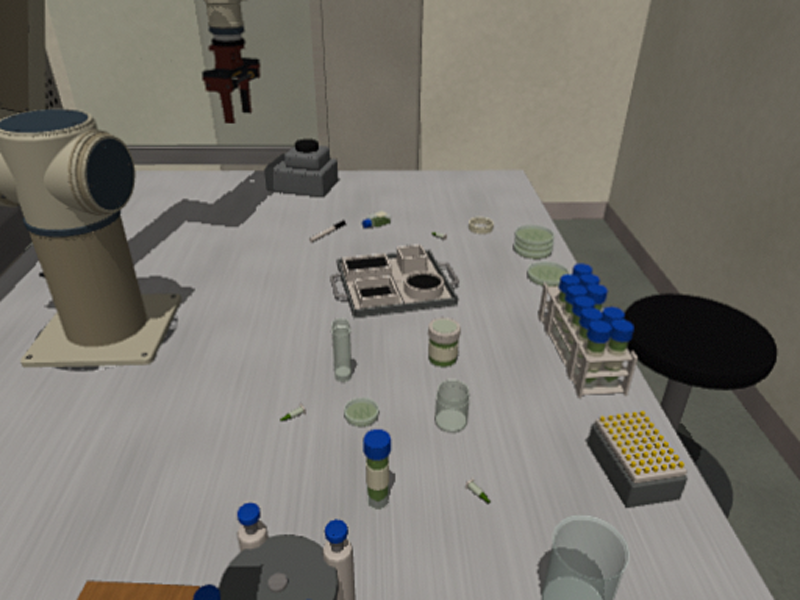

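The top view (800x600) shows the tube cap at (653,324), pot lid (457,258), dish (534,341) and flask (133,328). The carrier is at (306,307). The open tube is at (480,361) and the open pot at (541,262). I'll take enlarged crops next.

Run:
```python
import cv2
im=cv2.imread("top_raw.png")
def crop(x0,y0,w,h,s,n):
    cv2.imwrite(n,cv2.convertScaleAbs(cv2.resize(im[y0:y0+h,x0:x0+w],None,fx=s,fy=s,interpolation=cv2.INTER_CUBIC),alpha=1.5))
crop(68,146,180,104,4.4,"pics/c1.png")
crop(270,146,170,104,4.4,"pics/c2.png")
```

```text
(no output)
```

View pics/c1.png

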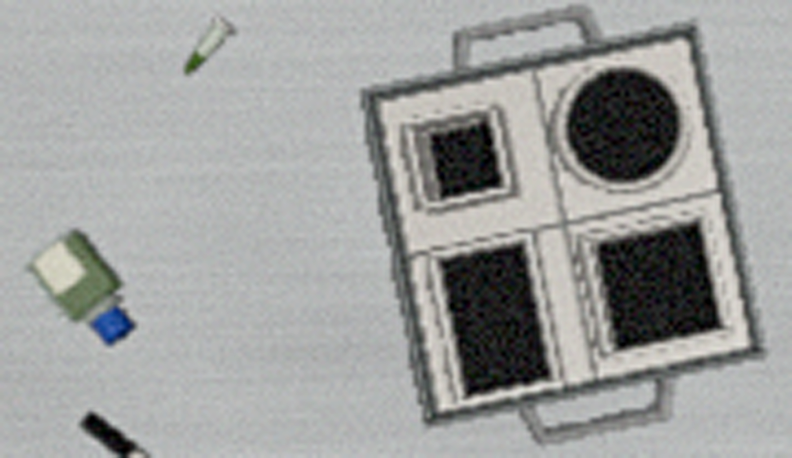

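View pics/c2.png

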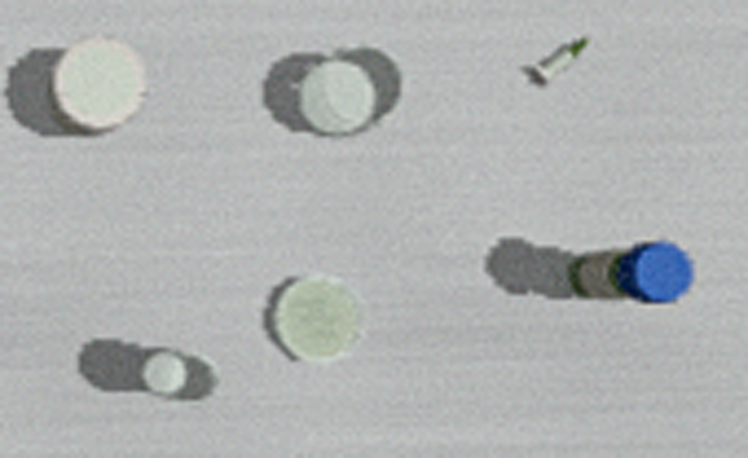

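c1 shows:
- Carrier rim corners (365,92), (693,27), (760,350), (430,422). Tube holder top-left, dish holder top-right, flask holder bottom-left, pot holder bottom-right.
- Flask body corners (32,266), (77,232), (122,283), (75,320), with the cap end around (122,336).

c2 shows:
- Pot lid (100,84), dish (317,318), tube cap (657,272), open tube (165,373), open pot (338,96).

```bash
cat > h.py <<'E'
import numpy as np, cv2
from workcell import robot
from scipy.spatial.transform import Rotation as Ro
def K(n):
    p=robot.camera_params(n); f=192/np.tan(np.radians(p["fovy"]/2))
    return p,np.array([[f,0,p["cx"]],[0,f,p["cy"]],[0,0,1]]),np.array([p["k1"],0,0,0.])
def pix2w(n,uv,z):
    p,k,d=K(n); r=cv2.undistortPoints(np.array([[uv]],float),k,d)[0,0]
    v=p["R"].T@np.array([*r,1]); c=-p["R"].T@p["t"]
    return c+v*(z-c[2])/v[2]
def w2pix(n,X):
    p,k,d=K(n); return cv2.projectPoints(np.array([X],float),cv2.Rodrigues(p["R"])[0],p["t"],k,d)[0][0,0]
E
python3 - <<'E'
from h import *
P=lambda o,u,v,z: pix2w("top",(o[0]+(u+.5)/4.4-.5,o[1]+(v+.5)/4.4-.5),z)[:2].round(1)
a=(68,146);b=(270,146)
C=np.array([P(a,*c,20) for c in[(365,92),(693,27),(760,350),(430,422)]])
print("carr",C,C.mean(0)); 
e=C[[1,2,3,0]]-C; print(np.linalg.norm(e,axis=1),np.degrees(np.arctan2(e[:,1],e[:,0])))
print("dishpad",P(a,623,124,29)," cross",P(a,563,226,8),"potpad",P(a,660,284,10),"flaskpad",P(a,495,318,29))
F=np.array([P(a,*c,24) for c in[(32,266),(77,232),(122,283),(75,320)]]);print("flask",F,F.mean(0),"cap",P(a,122,336,12),P(a,112,324,21))
print("pot",P(b,100,84,72),"dish",P(b,317,318,15),"tube",P(b,657,272,118),"ot",P(b,165,373,112),"op",P(b,338,96,66))
# side check of tops
for n,p in dict(pot=(*P(b,100,84,72),72),dish=(*P(b,317,318,15),15),tube=(*P(b,657,272,118),118)).items(): print(n,w2pix("side",p)*800/512)
E
```

```text
carr [[623.6 270.1]
 [660.9  65.9]
 [459.6  27.4]
 [419.1 230.5]] [540.8   148.475]
[207.57873205 204.94862771 207.09867213 208.29884781] [ -79.64824645 -169.1725469   101.27737806   10.95928949]
dishpad [599.8 109.3]  cross [538.8 149.4] potpad [501.5  89.1] flaskpad [482.1 188.7]
flask [[518.8 474.3]
 [539.3 446.7]
 [507.5 418.7]
 [485.3 447.4]] [512.725 446.775] cap [474.9 423.2] [482.4 425.8]
pot [ 615.  -110.9] dish [ 474.2 -250. ] tube [ 497.3 -416.3] ot [ 445.9 -137.9] op [ 606.4 -253.7]
pot [443.05978655 325.85438675]
dish [361.08209989 407.7214158 ]
tube [376.59038684 435.49017639]
```

```bash
cat >> h.py <<'E'
def go(x,y,z,psi):
    "turn about tool z (5 deg units), then shift in tool axes after that turn"
    s=robot.sense(); R=Ro.from_rotvec(s["tool_rot"]).as_matrix(); cur=np.degrees(np.arctan2(R[1,1],R[0,1]))
    d=(cur-psi+90)%180-90
    R2=R@Ro.from_rotvec([0,0,np.radians(d)]).as_matrix()
    print("t",round(s["time_s"],2),"psi",cur.round(1),"tilt",np.degrees(np.arccos(-R[2,2])).round(2),"wz",(d/5).round(2),"shift",(R2.T@(np.array([x,y,z])-s["ee_pos"])).round(1),"q",s["qpos"].round(2),"open",round(s["opening"],1),"grip",round(s["grip_force"],1),"F",s["force"].round(1))
E
python3 -c "
from h import *
go(540,150,220,10.7);go(497.3,-416.3,200,10.7)"
```

```text
t 0.1 psi 74.6 tilt 0.08 wz 12.78 shift [-513.7  283.7    2.4] q [ 1.28  0.42  1.63  0.    1.09 -0.02] open 87.8 grip 0.0 F [ 1.6  0.2 -0. ]
t 0.1 psi 74.6 tilt 0.08 wz 12.78 shift [-1062.2   136.6    23.1] q [ 1.28  0.42  1.63  0.    1.09 -0.02] open 87.8 grip 0.0 F [ 1.6  0.2 -0. ]
```

Call:
send_rows:
  targets:
    - [[0,0,1.28],[0,0,0],1]
    - [[0,0,1.28],[0,0,0],1]
    - [[0,0,1.28],[0,0,0],1]
    - [[0,0,1.28],[0,0,0],1]
    - [[0,0,1.28],[0,0,0],1]
    - [[0,0,1.28],[0,0,0],1]
    - [[0,0,1.28],[0,0,0],1]
    - [[0,0,1.28],[0,0,0],1]
    - [[0,0,1.28],[0,0,0],1]
    - [[0,0,1.28],[0,0,0],1]
  force: 20

```text
time_s: 0.93
ee_pos: [165.8, 602.2, 222.2]
tool_rot: [2.013, 2.411, -0.001]
force: [0.1, 0.3, -0.1]
opening: 88.1
grip_force: 0.0
```

```bash
python3 -c "
from h import *
go(540,150,220,10.7);go(497.3,-416.3,200,10.7)"
```

```text
t 0.93 psi 10.3 tilt 0.05 wz -0.08 shift [-513.8  283.7    2.5] q [ 1.28  0.42  1.63 -0.    1.09  1.1 ] open 88.1 grip 0.0 F [ 0.1  0.3 -0.1]
t 0.93 psi 10.3 tilt 0.05 wz -0.08 shift [-1062.3   136.6    23. ] q [ 1.28  0.42  1.63 -0.    1.09  1.1 ] open 88.1 grip 0.0 F [ 0.1  0.3 -0.1]
```

Call:
send_rows:
  targets:
    - [[0,0,0],[-34,19,0],1]
    - [[0,0,0],[-34,19,0],1]
    - [[0,0,0],[-34,19,0],1]
    - [[0,0,0],[-34,19,0],1]
    - [[0,0,0],[-34,19,0],1]
    - [[0,0,0],[-34,19,0],1]
    - [[0,0,0],[-34,19,0],1]
    - [[0,0,0],[-34,19,0],1]
    - [[0,0,0],[-34,19,0],1]
    - [[0,0,0],[-34,19,0],1]
    - [[0,0,0],[-34,19,0],1]
    - [[0,0,0],[-34,19,0],1]

```text
time_s: 1.93
ee_pos: [465.9, 241.7, 222.6]
tool_rot: [-2.007, -2.417, 0.0]
force: [0.2, 0.7, 0.3]
opening: 87.9
grip_force: 0.0
```

```bash
python3 -c "
from h import *
go(497.3,-416.3,180,10.7)"
```

```text
t 1.93 psi 10.6 tilt 0.02 wz -0.02 shift [-652.4  -91.3   42.6] q [0.46 0.28 1.85 0.   1.01 0.27] open 87.9 grip 0.0 F [0.2 0.7 0.3]
```

Call:
send_rows:
  targets:
    - [[0,0,0],[-30,-4,0],1]
    - [[0,0,0],[-30,-4,0],1]
    - [[0,0,0],[-30,-4,0],1]
    - [[0,0,0],[-30,-4,0],1]
    - [[0,0,0],[-30,-4,0],1]
    - [[0,0,0],[-30,-4,0],1]
    - [[0,0,0],[-30,-4,0],1]
    - [[0,0,0],[-30,-4,0],1]
    - [[0,0,0],[-30,-4,0],1]
    - [[0,0,0],[-30,-4,0],1]
    - [[0,0,0],[-30,-4,0],1]
    - [[0,0,0],[-30,-4,0],1]

```text
time_s: 2.93
ee_pos: [483.7, -120.7, 222.5]
tool_rot: [-2.007, -2.417, 0.0]
force: [-0.0, 0.5, -0.3]
opening: 87.7
grip_force: 0.0
```

Call:
send_rows:
  targets:
    - [[0,0,0],[-26,-4,0],1]
    - [[0,0,0],[-26,-4,0],1]
    - [[0,0,0],[-26,-4,0],1]
    - [[0,0,0],[-26,-4,0],1]
    - [[0,0,0],[-26,-4,0],1]
    - [[0,0,0],[-26,-4,0],1]
    - [[0,0,0],[-26,-4,0],1]
    - [[0,0,0],[-26,-4,0],1]
    - [[0,0,0],[-26,-4,0],1]
    - [[0,0,0],[-26,-4,0],1]
    - [[0,0,0],[-26,-4,0],1]
    - [[0,0,0],[0,0,0],1]

```text
time_s: 3.93
ee_pos: [493.3, -412.6, 222.3]
tool_rot: [2.009, 2.413, -0.002]
force: [0.3, 0.4, 0.1]
opening: 87.7
grip_force: 0.0
```

Run:
```python
from h import *
go(497.3,-416.3,150,10.7)
for n in ("side","top"): cv2.imwrite(n+"1.png",robot.capture(n))
u,v=w2pix("side",(497,-416,100)).astype(int)
im=cv2.imread("side1.png")[v-100:v+60,max(u-110,0):u+110]
cv2.imwrite("pics/t1.png",cv2.resize(im,None,fx=3,fy=3))
print(u,v)
```

```text
t 3.93 psi 10.4 tilt 0.1 wz -0.05 shift [-4.3  3.2 72.3] q [-0.71  0.45  1.59 -0.    1.1  -0.9 ] open 87.7 grip 0.0 F [0.3 0.4 0.1]
240 285
```

View pics/t1.png

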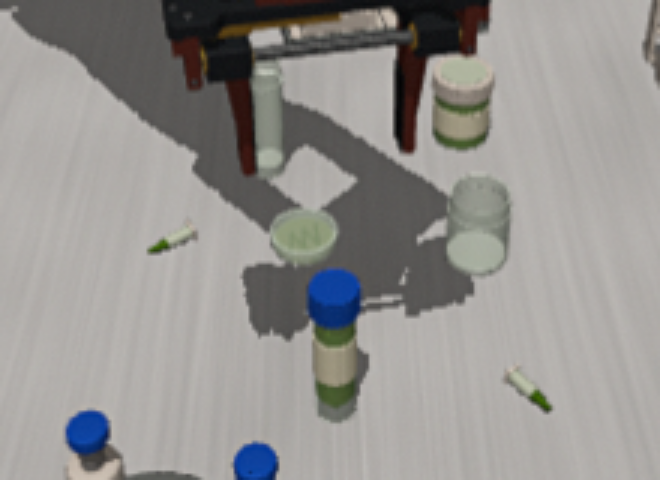

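The crop shows the gripper's two finger tips at (250,170) and (405,150), straddling the tube cap at (334,297). I'll descend and grip.

Call:
send_rows:
  targets:
    - [[0,0,0],[-4,3,20],1]
    - [[0,0,0],[0,0,20],1]
    - [[0,0,0],[0,0,20],1]
    - [[0,0,0],[0,0,20],1]
    - [[0,0,0],[0,0,20],1]
    - [[0,0,0],[0,0,20],1]
    - [[0,0,0],[0,0,20],1]
    - [[0,0,0],[0,0,20],1]
    - [[0,0,0],[0,0,16],1]
    - [[0,0,0],[0,0,0],0]
    - [[0,0,0],[0,0,0],0]
    - [[0,0,0],[0,0,0],0]
  force: 20

```text
time_s: 5.03
ee_pos: [497.7, -411.5, 47.6]
tool_rot: [2.006, 2.417, 0.0]
force: [-0.4, -0.0, 0.1]
opening: 71.4
grip_force: 0.0
```

Call:
send_rows:
  targets:
    - [[0,0,0],[0,0,0],0]
    - [[0,0,0],[0,0,0],0]
    - [[0,0,0],[0,0,0],0]
    - [[0,0,0],[0,0,0],0]
    - [[0,0,0],[0,0,0],0]

```text
time_s: 5.45
ee_pos: [497.3, -412.0, 47.1]
tool_rot: [2.006, 2.417, -0.0]
force: [-1.3, 0.1, -0.1]
opening: 37.7
grip_force: 0.2
```

Call:
send_rows:
  targets:
    - [[0,0,0],[0,0,0],0.55]
    - [[0,0,0],[0,0,0],0.55]
    - [[0,0,0],[-4.3,0.8,0],0.55]
    - [[0,0,0],[0,0,0],0.55]
    - [[0,0,0],[0,0,0],0]
    - [[0,0,0],[0,0,0],0]
    - [[0,0,0],[0,0,0],0]
    - [[0,0,0],[0,0,0],0]
    - [[0,0,0],[0,0,0],0]
    - [[0,0,0],[0,0,0],0]
    - [[0,0,0],[0,0,0],0]
    - [[0,0,0],[0,0,0],0]

```text
time_s: 6.45
ee_pos: [498.7, -415.9, 46.6]
tool_rot: [-2.007, -2.417, 0.0]
force: [0.3, 0.0, -0.2]
opening: 32.8
grip_force: 20.0
```

Call:
send_rows:
  targets:
    - [[0,0,0],[0,0,0],0]
    - [[0,0,0],[0,0,-5],0]
    - [[0,0,0],[0,0,-15],0]
    - [[0,0,0],[0,0,-25],0]
    - [[0,0,0],[0,0,-25],0]
    - [[0,0,0],[0,0,-25],0]
    - [[0,0,0],[0,0,-25],0]
    - [[0,0,0],[0,0,-15],0]
    - [[0,0,0],[0,0,-10],0]
    - [[0,0,0],[0,0,0],0]

```text
time_s: 7.28
ee_pos: [499.9, -416.9, 195.3]
tool_rot: [2.003, 2.413, -0.0]
force: [0.5, -1.0, -0.4]
opening: 33.4
grip_force: 20.0
```

```bash
python3 -c "
from h import *
go(579.8,207.4,190,10.7)"
```

```text
t 7.28 psi 10.6 tilt 0.3 wz -0.02 shift [598.6 194.4   3.5] q [-0.71  0.49  1.59 -0.    1.05 -0.9 ] open 33.4 grip 20.0 F [ 0.5 -1.  -0.4]
```

Call:
send_rows:
  targets:
    - [[0,0,0],[12,4,0],0]
    - [[0,0,0],[24,8,0],0]
    - [[0,0,0],[26,8,0],0]
    - [[0,0,0],[26,8,0],0]
    - [[0,0,0],[26,8,0],0]
    - [[0,0,0],[26,8,0],0]
    - [[0,0,0],[26,8,0],0]
    - [[0,0,0],[26,8,0],0]
    - [[0,0,0],[26,8,0],0]
    - [[0,0,0],[26,8,0],0]
    - [[0,0,0],[26,8,0],0]
    - [[0,0,0],[26,8,0],0]

```text
time_s: 8.28
ee_pos: [533.3, -105.7, 190.1]
tool_rot: [-2.005, -2.415, 0.002]
force: [0.4, -0.0, -0.1]
opening: 33.0
grip_force: 20.0
```

Call:
send_rows:
  targets:
    - [[0,0,0],[26,9,0],0]
    - [[0,0,0],[26,9,0],0]
    - [[0,0,0],[26,9,0],0]
    - [[0,0,0],[26,9,0],0]
    - [[0,0,0],[26,9,0],0]
    - [[0,0,0],[26,9,0],0]
    - [[0,0,0],[26,9,0],0]
    - [[0,0,0],[26,9,0],0]
    - [[0,0,0],[26,9,0],0]
    - [[0,0,0],[26,9,0],0]
    - [[0,0,0],[12,4,0],0]
    - [[0,0,0],[0,0,0],0]

```text
time_s: 9.28
ee_pos: [576.0, 179.0, 190.3]
tool_rot: [-2.002, -2.419, 0.002]
force: [0.4, -0.3, 0.3]
opening: 32.9
grip_force: 20.0
```

```bash
python3 -c "
from h import *
go(579.8,207.4,57,10.7)"
```

```text
t 9.28 psi 10.8 tilt 0.12 wz 0.02 shift [ 27.1   9.2 133.3] q [0.28 0.43 1.7  0.   1.01 0.09] open 32.9 grip 20.0 F [ 0.4 -0.3  0.3]
```

Call:
send_rows:
  targets:
    - [[0,0,0],[14,5,0],0]
    - [[0,0,0],[13,4,10],0]
    - [[0,0,0],[0,0,20],0]
    - [[0,0,0],[0,0,20],0]
    - [[0,0,0],[0,0,15],0]
    - [[0,0,0],[0,0,0],0]
    - [[0,0,0],[0,0,0],0]

```text
time_s: 9.87
ee_pos: [580.2, 204.3, 125.4]
tool_rot: [-2.007, -2.415, 0.003]
force: [0.8, -0.3, 0.4]
opening: 33.5
grip_force: 20.0
```

Run:
```python
from h import *
go(579.8,207.4,57,10.7)
im=robot.capture("side"); u,v=w2pix("side",(560,160,80)).astype(int)
cv2.imwrite("pics/t2.png",cv2.resize(im[v-60:v+60,u-80:u+80],None,fx=5,fy=5,interpolation=cv2.INTER_CUBIC))
print(u,v,[( (w2pix("side",(579.8,207.4,z))-[u-80,v-60])*5).round() for z in(50,74)])
```

```text
t 9.87 psi 10.6 tilt 0.15 wz -0.03 shift [ 3.1  0.3 68.4] q [0.32 0.53 1.71 0.   0.9  0.14] open 33.5 grip 20.0 F [ 0.8 -0.3  0.4]
258 159 [array([426., 308.]), array([427., 276.])]
```

View pics/t2.png

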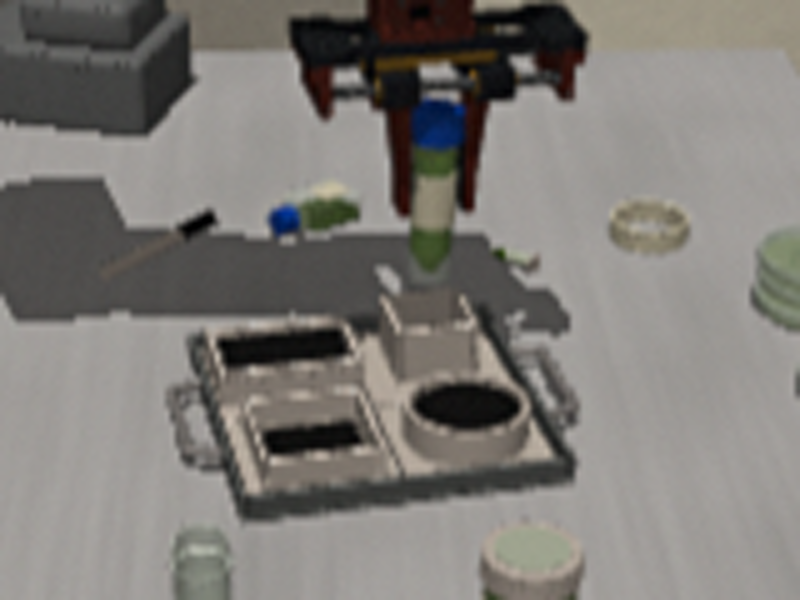

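The tube's underside is at (430,275), upright, above its socket's opening centred near (427,312), which matches the prediction. I'll lower it.

Call:
send_rows:
  targets:
    - [[0,0,0],[3,0.3,10],0]
    - [[0,0,0],[0,0,15],0]
    - [[0,0,0],[0,0,15],0]
    - [[0,0,0],[0,0,12],0]
    - [[0,0,0],[0,0,7],0]
    - [[0,0,0],[0,0,4],0]
    - [[0,0,0],[0,0,2],0]
    - [[0,0,0],[0,0,1],0]
    - [[0,0,0],[0,0,0],0]
    - [[0,0,0],[0,0,0],0]

```text
time_s: 10.75
ee_pos: [581.2, 207.9, 61.3]
tool_rot: [2.006, 2.417, 0.001]
force: [-0.2, 0.2, -0.3]
opening: 33.0
grip_force: 20.0
```

Call:
send_rows:
  targets:
    - [[0,0,0],[0,0,1.5],0]
    - [[0,0,0],[0,0,1.5],0]
    - [[0,0,0],[0,0,0],0]
    - [[0,0,0],[0,0,0],0]

```text
time_s: 11.08
ee_pos: [580.7, 207.8, 57.7]
tool_rot: [-2.007, -2.417, 0.0]
force: [0.3, -0.2, 0.6]
opening: 32.7
grip_force: 20.0
```

Call:
send_rows:
  targets:
    - [[0,0,0],[0,0,1],0]
    - [[0,0,0],[0,0,0],0]
    - [[0,0,0],[0,0,0],0]

```text
time_s: 11.33
ee_pos: [580.7, 207.8, 56.6]
tool_rot: [-2.007, -2.417, 0.0]
force: [-0.1, 0.4, -0.7]
opening: 32.8
grip_force: 20.0
```

Call:
send_rows:
  targets:
    - [[0,0,0],[0,0,0.7],0]
    - [[0,0,0],[0,0,0],0]
    - [[0,0,0],[0,0,0],0]

```text
time_s: 11.58
ee_pos: [581.0, 207.9, 56.5]
tool_rot: [2.007, 2.417, 0.001]
force: [-1.5, 0.5, 4.4]
opening: 33.2
grip_force: 20.0
```

Call:
send_rows:
  targets:
    - [[0,0,0],[0,0,0],0.75]
    - [[0,0,0],[0,0,0],0.75]
    - [[0,0,0],[0,0,0],0.75]
    - [[0,0,0],[0,0,0],0.75]
    - [[0,0,0],[0,0,0],0.75]
    - [[0,0,0],[0,0,-10],0.75]
    - [[0,0,0],[0,0,-20],0.75]
    - [[0,0,0],[0,0,-30],0.75]
    - [[0,0,0],[0,0,-30],0.75]
    - [[0,0,0],[0,0,-30],0.75]
    - [[0,0,0],[0,0,-20],0.75]
    - [[0,0,0],[0,0,0],1]

```text
time_s: 12.58
ee_pos: [583.5, 208.7, 201.8]
tool_rot: [2.004, 2.414, 0.012]
force: [0.4, 0.6, -0.4]
opening: 69.5
grip_force: 0.0
```

```bash
python3 -c "
from h import *
go(615,-110.9,195,10.7)"
```

```text
t 12.58 psi 10.6 tilt 0.5 wz -0.02 shift [-319.9  -28.4    6.1] q [0.32 0.44 1.66 0.   1.03 0.14] open 69.5 grip 0.0 F [ 0.4  0.6 -0.4]
```

Call:
send_rows:
  targets:
    - [[0,0,0],[-16,-1.5,0],1]
    - [[0,0,0],[-30,-2.7,0],1]
    - [[0,0,0],[-30,-2.7,0],1]
    - [[0,0,0],[-30,-2.7,0],1]
    - [[0,0,0],[-30,-2.7,0],1]
    - [[0,0,0],[-30,-2.7,0],1]
    - [[0,0,0],[-30,-2.7,0],1]
    - [[0,0,0],[-30,-2.7,0],1]
    - [[0,0,0],[-30,-2.7,0],1]
    - [[0,0,0],[-30,-2.7,0],1]
    - [[0,0,0],[-24,-2,0],1]
    - [[0,0,0],[-10,-1,0],1]

```text
time_s: 13.58
ee_pos: [611.0, -114.8, 195.4]
tool_rot: [-2.009, -2.415, 0.001]
force: [-0.3, -0.7, -0.1]
opening: 87.8
grip_force: 0.0
```

Call:
send_rows:
  targets:
    - [[0,0,0],[0,0,10],1]
    - [[0,0,0],[0,0,20],1]
    - [[0,0,0],[0,0,20],1]
    - [[0,0,0],[0,0,20],1]
    - [[0,0,0],[0,0,10],1]
    - [[0,0,0],[0,0,0],1]

```text
time_s: 14.08
ee_pos: [609.1, -110.2, 112.8]
tool_rot: [-2.002, -2.414, 0.004]
force: [-0.0, 1.0, -1.0]
opening: 87.8
grip_force: 0.0
```

Run:
```python
from h import *
go(615,-110.9,45,10.7)
im=robot.capture("side"); u,v=w2pix("side",(590,20,60)).astype(int)
cv2.imwrite("pics/t3.png",cv2.resize(im[v-60:v+60,u-80:u+80],None,fx=5,fy=5,interpolation=cv2.INTER_CUBIC))
```

```text
t 14.08 psi 10.7 tilt 0.32 wz -0.01 shift [-1.9  6.  67.8] q [-0.2   0.55  1.71  0.    0.89 -0.38] open 87.8 grip 0.0 F [-0.  1. -1.]
```

View pics/t3.png

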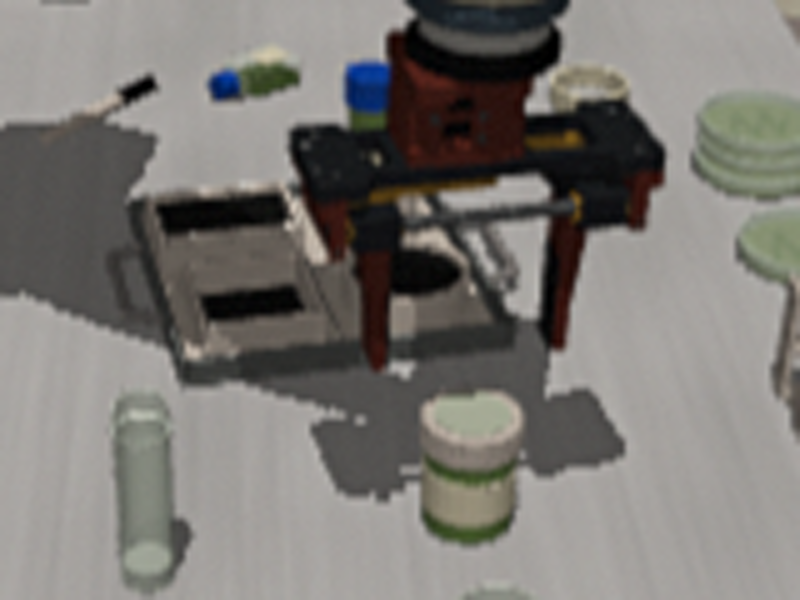

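The tube's cap, at (368,90), is standing straight in its socket. The fingers at x 375 and 555 straddle the pot lid at (472,415). I'll descend and grip the lid.

Call:
send_rows:
  targets:
    - [[0,0,0],[-1.5,5.5,0],1]
    - [[0,0,0],[0,0,12],1]
    - [[0,0,0],[0,0,18],1]
    - [[0,0,0],[0,0,18],1]
    - [[0,0,0],[0,0,14],1]
    - [[0,0,0],[0,0,6],1]
    - [[0,0,0],[0,0,0],0]
    - [[0,0,0],[0,0,0],0]
    - [[0,0,0],[0,0,0],0]
    - [[0,0,0],[0,0,0],0]
    - [[0,0,0],[0,0,0],0]
    - [[0,0,0],[0,0,0],0]

```text
time_s: 15.13
ee_pos: [617.3, -112.6, 48.7]
tool_rot: [2.006, 2.416, 0.001]
force: [-1.1, -0.2, 2.7]
opening: 54.7
grip_force: 20.0
```

Call:
send_rows:
  targets:
    - [[0,0,0],[0,0,0],0]
    - [[0,0,0],[0,0,0],0]
    - [[0,0,0],[0,0,-5],0]
    - [[0,0,0],[0,0,-15],0]
    - [[0,0,0],[0,0,-25],0]
    - [[0,0,0],[0,0,-25],0]
    - [[0,0,0],[0,0,-15],0]
    - [[0,0,0],[0,0,-5],0]
    - [[0,0,0],[0,0,0],0]

```text
time_s: 15.88
ee_pos: [617.7, -112.6, 139.4]
tool_rot: [2.005, 2.415, 0.002]
force: [0.9, -0.3, -1.2]
opening: 54.2
grip_force: 20.0
```

```bash
python3 -c "
from h import *
go(500.2,90.6,135,10.7)"
```

```text
t 15.88 psi 10.6 tilt 0.15 wz -0.02 shift [221.5 -77.8   4. ] q [-0.2   0.53  1.68  0.    0.93 -0.38] open 54.2 grip 20.0 F [ 0.9 -0.3 -1.2]
```

Call:
send_rows:
  targets:
    - [[0,0,0],[8,-3,0],0]
    - [[0,0,0],[18,-6,0],0]
    - [[0,0,0],[23,-8,0],0]
    - [[0,0,0],[23,-8,0],0]
    - [[0,0,0],[23,-8,0],0]
    - [[0,0,0],[23,-8,0],0]
    - [[0,0,0],[23,-8,0],0]
    - [[0,0,0],[23,-8,0],0]
    - [[0,0,0],[23,-8,0],0]
    - [[0,0,0],[20,-7,0],0]
    - [[0,0,0],[12,-5,0],0]
    - [[0,0,0],[3,-1,0],0]

```text
time_s: 16.88
ee_pos: [497.1, 92.8, 136.8]
tool_rot: [-2.003, -2.417, 0.004]
force: [-1.5, 0.1, -1.6]
opening: 54.6
grip_force: 20.0
```

Call:
send_rows:
  targets:
    - [[0,0,0],[0,0,10],0]
    - [[0,0,0],[0,0,15],0]
    - [[0,0,0],[0,0,10],0]
    - [[0,0,0],[0,0,0],0]
    - [[0,0,0],[0,0,0],0]

```text
time_s: 17.3
ee_pos: [499.2, 90.6, 101.9]
tool_rot: [-2.007, -2.415, 0.003]
force: [-0.3, -0.3, -1.2]
opening: 54.9
grip_force: 20.0
```

Run:
```python
from h import *
go(500.2,90.6,58,10.7)
im=robot.capture("side"); u,v=w2pix("side",(530,130,60)).astype(int)
cv2.imwrite("pics/t4.png",cv2.resize(im[v-60:v+60,u-80:u+80],None,fx=5,fy=5,interpolation=cv2.INTER_CUBIC))
```

```text
t 17.3 psi 10.5 tilt 0.12 wz -0.03 shift [-0.2  1.1 43.9] q [ 0.16  0.44  1.97 -0.    0.74 -0.03] open 54.9 grip 20.0 F [-0.3 -0.3 -1.2]
```

View pics/t4.png

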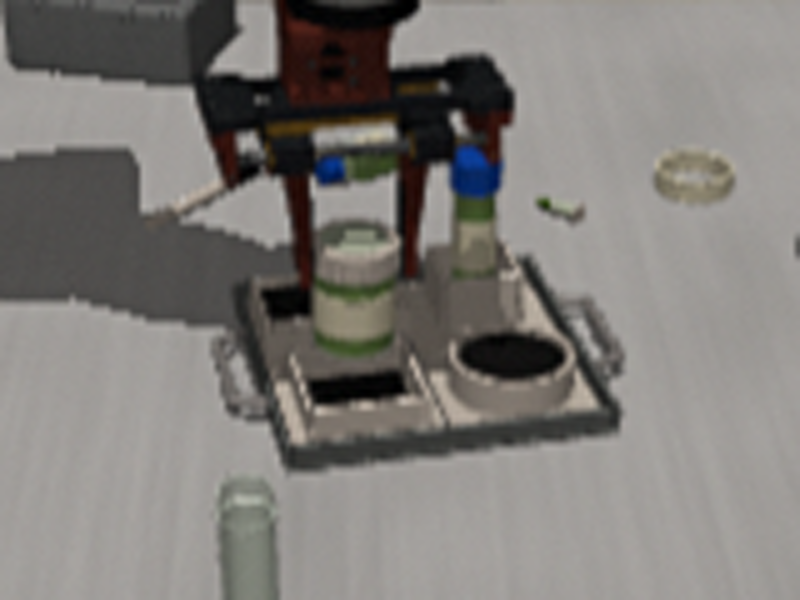

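The pot hangs upright at (355,290), over its socket at (362,385), and the tube is seated upright at (475,210). I'll lower the pot.

Call:
send_rows:
  targets:
    - [[0,0,0],[0,1,10],0]
    - [[0,0,0],[0,0,14],0]
    - [[0,0,0],[0,0,8],0]
    - [[0,0,0],[0,0,5],0]
    - [[0,0,0],[0,0,3],0]
    - [[0,0,0],[0,0,1],0]
    - [[0,0,0],[0,0,0],0]
    - [[0,0,0],[0,0,0],0]

```text
time_s: 18.02
ee_pos: [500.7, 91.6, 62.3]
tool_rot: [2.007, 2.417, 0.001]
force: [-0.5, 0.5, -0.8]
opening: 54.4
grip_force: 20.0
```

Call:
send_rows:
  targets:
    - [[0,0,0],[0,0,1],0]
    - [[0,0,0],[0,0,0],0]
    - [[0,0,0],[0,0,0],0]

```text
time_s: 18.27
ee_pos: [500.6, 91.6, 61.2]
tool_rot: [2.007, 2.417, 0.001]
force: [-0.3, -0.6, -0.1]
opening: 54.5
grip_force: 20.0
```

Call:
send_rows:
  targets:
    - [[0,0,0],[0,0,1.2],0]
    - [[0,0,0],[0,0,1],0]
    - [[0,0,0],[0,0,0],0]
    - [[0,0,0],[0,0,0],0]

```text
time_s: 18.6
ee_pos: [500.5, 91.5, 58.8]
tool_rot: [2.007, 2.417, 0.0]
force: [-0.6, 0.6, -0.9]
opening: 54.6
grip_force: 20.0
```

Call:
send_rows:
  targets:
    - [[0,0,0],[0,0,0.8],0]
    - [[0,0,0],[0,0,0],0]
    - [[0,0,0],[0,0,0],0]

```text
time_s: 18.85
ee_pos: [500.6, 91.6, 58.7]
tool_rot: [2.007, 2.417, 0.0]
force: [-2.4, -0.2, 9.1]
opening: 54.5
grip_force: 20.0
```

Call:
send_rows:
  targets:
    - [[0,0,0],[0,0,0],0.9]
    - [[0,0,0],[0,0,0],0.9]
    - [[0,0,0],[0,0,0],0.9]
    - [[0,0,0],[0,0,0],0.9]
    - [[0,0,0],[0,0,0],0.9]
    - [[0,0,0],[0,0,-10],0.9]
    - [[0,0,0],[0,0,-20],0.9]
    - [[0,0,0],[0,0,-30],0.9]
    - [[0,0,0],[0,0,-30],0.9]
    - [[0,0,0],[0,0,-20],0.9]
    - [[0,0,0],[0,0,-10],0.9]
    - [[0,0,0],[0,0,0],1]

```text
time_s: 19.85
ee_pos: [501.9, 91.8, 180.6]
tool_rot: [2.005, 2.415, 0.006]
force: [-0.1, 1.3, 0.4]
opening: 82.9
grip_force: 0.0
```

```bash
python3 -c "
from h import *
go(474.2,-250,160,10.7)"
```

```text
t 19.85 psi 10.6 tilt 0.27 wz -0.02 shift [-330.7  -90.8   20.2] q [ 0.16  0.31  1.92  0.    0.91 -0.03] open 82.9 grip 0.0 F [-0.1  1.3  0.4]
```

Call:
send_rows:
  targets:
    - [[0,0,0],[-16,-4,0],1]
    - [[0,0,0],[-31,-8.5,0],1]
    - [[0,0,0],[-31,-8.5,0],1]
    - [[0,0,0],[-31,-8.5,0],1]
    - [[0,0,0],[-31,-8.5,0],1]
    - [[0,0,0],[-31,-8.5,0],1]
    - [[0,0,0],[-31,-8.5,0],1]
    - [[0,0,0],[-31,-8.5,0],1]
    - [[0,0,0],[-31,-8.5,0],1]
    - [[0,0,0],[-31,-8.5,0],1]
    - [[0,0,0],[-26,-7,0],1]
    - [[0,0,0],[-10,-3,0],1]

```text
time_s: 20.85
ee_pos: [471.4, -253.1, 176.6]
tool_rot: [-2.009, -2.414, 0.001]
force: [0.3, -0.2, -0.7]
opening: 88.0
grip_force: 0.0
```

Call:
send_rows:
  targets:
    - [[0,0,0],[0,0,10],1]
    - [[0,0,0],[0,0,25],1]
    - [[0,0,0],[0,0,25],1]
    - [[0,0,0],[0,0,25],1]
    - [[0,0,0],[0,0,20],1]
    - [[0,0,0],[0,0,10],1]
    - [[0,0,0],[0,0,0],1]
    - [[0,0,0],[0,0,0],1]

```text
time_s: 21.52
ee_pos: [472.0, -249.3, 62.3]
tool_rot: [-2.005, -2.416, 0.0]
force: [0.0, 0.3, -0.3]
opening: 87.9
grip_force: 0.0
```

Run:
```python
from h import *
go(474.2,-250,8.5,10.7)
im=robot.capture("side"); u,v=w2pix("side",(490,-180,60)).astype(int)
cv2.imwrite("pics/t5.png",cv2.resize(im[v-75:v+75,u-100:u+100],None,fx=4,fy=4,interpolation=cv2.INTER_CUBIC))
```

```text
t 21.52 psi 10.6 tilt 0.11 wz -0.01 shift [-1.2  2.1 53.8] q [-0.51  0.54  1.92  0.    0.69 -0.69] open 87.9 grip 0.0 F [ 0.   0.3 -0.3]
```

View pics/t5.png

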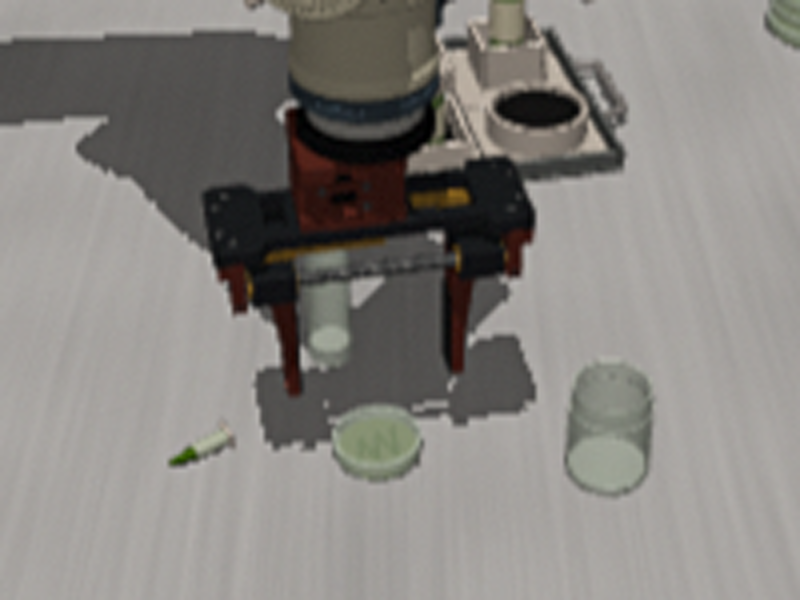

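The fingers at (292,390) and (455,370) straddle the dish at (378,442), and the open tube stands clear behind them. I'll descend.

Call:
send_rows:
  targets:
    - [[0,0,0],[-1,2,8],1]
    - [[0,0,0],[0,0,15],1]
    - [[0,0,0],[0,0,15],1]
    - [[0,0,0],[0,0,10],1]
    - [[0,0,0],[0,0,5],1]
    - [[0,0,0],[0,0,0],1]
    - [[0,0,0],[0,0,0],1]
  force: 15

```text
time_s: 22.15
ee_pos: [474.8, -251.2, 10.2]
tool_rot: [2.007, 2.417, 0.0]
force: [-1.4, -0.1, -0.4]
opening: 87.9
grip_force: 0.0
```

```bash
python3 -c "
from h import *
go(474.2,-250,8.5,10.7)"
```

```text
t 22.15 psi 10.6 tilt 0.01 wz -0.02 shift [ 1.3 -0.3  1.7] q [-0.51  0.63  1.92  0.    0.59 -0.69] open 87.9 grip 0.0 F [-1.4 -0.1 -0.4]
```

Call:
send_rows:
  targets:
    - [[0,0,0],[1,0,1],0]
    - [[0,0,0],[0,0,0],0]
    - [[0,0,0],[0,0,0],0]
    - [[0,0,0],[0,0,0],0]
    - [[0,0,0],[0,0,0],0]
    - [[0,0,0],[0,0,0],0]
    - [[0,0,0],[0,0,0],0]
    - [[0,0,0],[0,0,0],0]
    - [[0,0,0],[0,0,0],0]

```text
time_s: 22.9
ee_pos: [474.4, -250.1, 9.2]
tool_rot: [2.007, 2.417, 0.0]
force: [-0.9, 0.3, 4.3]
opening: 54.3
grip_force: 15.0
```

Call:
send_rows:
  targets:
    - [[0,0,0],[0,0,-3],0]
    - [[0,0,0],[0,0,-8],0]
    - [[0,0,0],[0,0,-18],0]
    - [[0,0,0],[0,0,-25],0]
    - [[0,0,0],[0,0,-25],0]
    - [[0,0,0],[0,0,-25],0]
    - [[0,0,0],[0,0,-25],0]
    - [[0,0,0],[0,0,-25],0]
    - [[0,0,0],[0,0,-15],0]
    - [[0,0,0],[0,0,-5],0]
    - [[0,0,0],[0,0,0],0]

```text
time_s: 23.82
ee_pos: [475.0, -250.4, 184.6]
tool_rot: [2.005, 2.415, 0.001]
force: [-0.3, -0.5, -0.8]
opening: 54.3
grip_force: 15.0
```

```bash
python3 -c "
from h import *
go(598.8,109.2,170,10.7)"
```

```text
t 23.82 psi 10.6 tilt 0.17 wz -0.02 shift [330.4 188.4  14.4] q [-0.51  0.34  1.86 -0.    0.94 -0.69] open 54.3 grip 15.0 F [-0.3 -0.5 -0.8]
```

Call:
send_rows:
  targets:
    - [[0,0,0],[10,6,0],0]
    - [[0,0,0],[22,12.5,0],0]
    - [[0,0,0],[26,15,0],0]
    - [[0,0,0],[26,15,0],0]
    - [[0,0,0],[26,15,0],0]
    - [[0,0,0],[26,15,0],0]
    - [[0,0,0],[26,15,0],0]
    - [[0,0,0],[26,15,0],0]
    - [[0,0,0],[26,15,0],0]
    - [[0,0,0],[26,15,0],0]
    - [[0,0,0],[26,15,0],0]
    - [[0,0,0],[26,15,0],0]

```text
time_s: 24.82
ee_pos: [585.2, 70.2, 181.0]
tool_rot: [-2.005, -2.415, 0.004]
force: [-0.2, 0.9, -0.0]
opening: 54.4
grip_force: 15.0
```

Call:
send_rows:
  targets:
    - [[0,0,0],[22,11,0],0]
    - [[0,0,0],[12,6,10],0]
    - [[0,0,0],[4,3,20],0]
    - [[0,0,0],[0,0,20],0]
    - [[0,0,0],[0,0,20],0]
    - [[0,0,0],[0,0,20],0]
    - [[0,0,0],[0,0,15],0]
    - [[0,0,0],[0,0,8],0]
    - [[0,0,0],[0,0,0],0]
    - [[0,0,0],[0,0,0],0]

```text
time_s: 25.65
ee_pos: [598.2, 108.8, 69.0]
tool_rot: [-2.006, -2.416, 0.002]
force: [0.7, 0.4, 1.0]
opening: 54.0
grip_force: 15.0
```

Run:
```python
from h import *
go(598.8,109.2,38.2,10.7)
im=robot.capture("side"); u,v=w2pix("side",(550,130,60)).astype(int)
cv2.imwrite("pics/t6.png",cv2.resize(im[v-60:v+60,u-80:u+80],None,fx=5,fy=5,interpolation=cv2.INTER_CUBIC))
```

```text
t 25.65 psi 10.6 tilt 0.12 wz -0.02 shift [ 0.3  0.8 30.8] q [ 0.16  0.6   1.75 -0.    0.79 -0.02] open 54.0 grip 15.0 F [0.7 0.4 1. ]
```

View pics/t6.png

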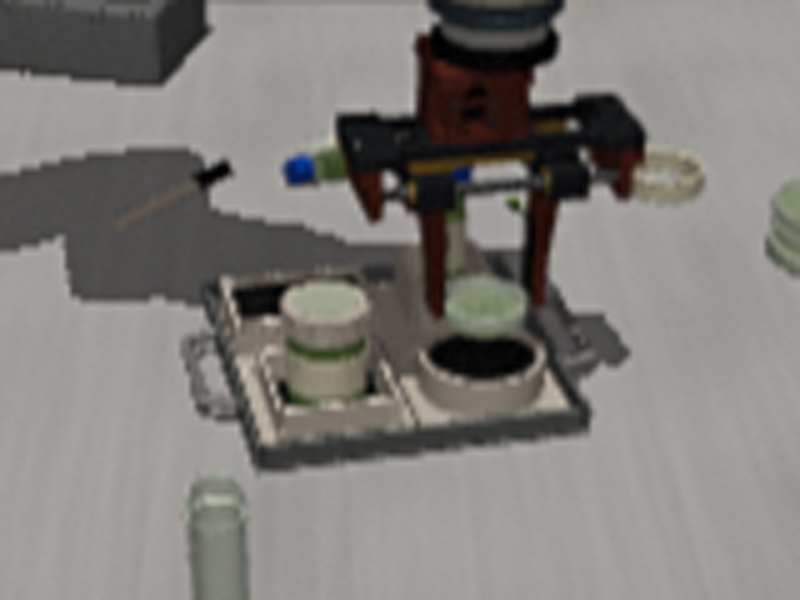

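The pot sits level in its socket at (325,345). The dish is level at (486,305), above its bed at (482,358). I'll lower it.

Call:
send_rows:
  targets:
    - [[0,0,0],[0,1,8],0]
    - [[0,0,0],[0,0,10],0]
    - [[0,0,0],[0,0,6],0]
    - [[0,0,0],[0,0,3],0]
    - [[0,0,0],[0,0,1],0]
    - [[0,0,0],[0,0,0],0]
    - [[0,0,0],[0,0,0],0]

```text
time_s: 26.28
ee_pos: [600.0, 109.2, 42.1]
tool_rot: [2.007, 2.417, 0.0]
force: [0.7, -0.3, -0.4]
opening: 54.4
grip_force: 15.0
```

Call:
send_rows:
  targets:
    - [[0,0,0],[0,0,0.8],0]
    - [[0,0,0],[0,0,0],0]
    - [[0,0,0],[0,0,0],0]

```text
time_s: 26.53
ee_pos: [600.0, 109.2, 41.4]
tool_rot: [2.007, 2.417, 0.0]
force: [-0.4, 0.3, 0.5]
opening: 54.2
grip_force: 15.0
```

Call:
send_rows:
  targets:
    - [[0,0,0],[0,0,1],0]
    - [[0,0,0],[0,0,0.7],0]
    - [[0,0,0],[0,0,0],0]
    - [[0,0,0],[0,0,0],0]

```text
time_s: 26.87
ee_pos: [599.9, 109.1, 39.4]
tool_rot: [-2.007, -2.417, 0.0]
force: [0.1, 0.1, 0.8]
opening: 54.4
grip_force: 15.0
```

Call:
send_rows:
  targets:
    - [[0,0,0],[0,0,0.7],0]
    - [[0,0,0],[0,0,0],0]
    - [[0,0,0],[0,0,0],0]

```text
time_s: 27.12
ee_pos: [599.9, 109.1, 38.7]
tool_rot: [-2.007, -2.417, 0.0]
force: [-0.3, 0.0, -0.8]
opening: 54.3
grip_force: 15.0
```

Call:
send_rows:
  targets:
    - [[0,0,0],[0,0,0.7],0]
    - [[0,0,0],[0,0,0],0]
    - [[0,0,0],[0,0,0],0]

```text
time_s: 27.37
ee_pos: [600.0, 109.2, 38.2]
tool_rot: [2.007, 2.417, 0.0]
force: [0.1, -0.2, 1.9]
opening: 54.6
grip_force: 15.0
```

Call:
send_rows:
  targets:
    - [[0,0,0],[0,0,0],0.9]
    - [[0,0,0],[0,0,0],0.9]
    - [[0,0,0],[0,0,0],0.9]
    - [[0,0,0],[0,0,0],0.9]
    - [[0,0,0],[0,0,-5],0.9]
    - [[0,0,0],[0,0,-20],0.9]
    - [[0,0,0],[0,0,-30],0.9]
    - [[0,0,0],[0,0,-30],0.9]
    - [[0,0,0],[0,0,-30],0.9]
    - [[0,0,0],[0,0,-25],0.9]
    - [[0,0,0],[0,0,-10],0.9]
    - [[0,0,0],[0,0,0],1]

```text
time_s: 28.37
ee_pos: [601.6, 109.4, 191.0]
tool_rot: [2.005, 2.414, 0.006]
force: [0.6, -0.7, -0.5]
opening: 82.3
grip_force: 0.0
```

```bash
python3 -c "
from h import *
go(511,445.5,180,-52);go(511,445.5,180,10.7)"
```

```text
t 28.37 psi 10.6 tilt 0.31 wz 12.52 shift [ 135.5 -320.6   10.8] q [ 0.16  0.44  1.69  0.    1.01 -0.02] open 82.3 grip 0.0 F [ 0.6 -0.7 -0.5]
t 28.37 psi 10.6 tilt 0.31 wz -0.02 shift [347.1 -26.6  10.8] q [ 0.16  0.44  1.69  0.    1.01 -0.02] open 82.3 grip 0.0 F [ 0.6 -0.7 -0.5]
```

Translate 347 mm first, then turn 12.5 units.

Call:
send_rows:
  targets:
    - [[0,0,0],[15,-1,0],1]
    - [[0,0,0],[32,-2.5,0],1]
    - [[0,0,0],[32,-2.5,0],1]
    - [[0,0,0],[32,-2.5,0],1]
    - [[0,0,0],[32,-2.5,0],1]
    - [[0,0,0],[32,-2.5,0],1]
    - [[0,0,0],[32,-2.5,0],1]
    - [[0,0,0],[32,-2.5,0],1]
    - [[0,0,0],[32,-2.5,0],1]
    - [[0,0,0],[32,-2.5,0],1]
    - [[0,0,0],[32,-2.5,0],1]
    - [[0,0,0],[12,-1,0],1]

```text
time_s: 29.37
ee_pos: [506.5, 448.9, 185.2]
tool_rot: [-2.002, -2.419, 0.004]
force: [-0.3, -0.6, -0.4]
opening: 88.1
grip_force: 0.0
```

Call:
send_rows:
  targets:
    - [[0,0,1.25],[0,0,0],1]
    - [[0,0,1.25],[0,0,0],1]
    - [[0,0,1.25],[0,0,0],1]
    - [[0,0,1.25],[0,0,0],1]
    - [[0,0,1.25],[0,0,0],1]
    - [[0,0,1.25],[0,0,0],1]
    - [[0,0,1.25],[0,0,0],1]
    - [[0,0,1.25],[0,0,0],1]
    - [[0,0,1.25],[0,0,0],1]
    - [[0,0,1.25],[0,0,0],1]
    - [[0,0,0],[0,0,0],1]

```text
time_s: 30.28
ee_pos: [508.4, 444.5, 185.8]
tool_rot: [2.97, 1.019, -0.005]
force: [-0.3, 0.3, -0.2]
opening: 87.6
grip_force: 0.0
```

```bash
python3 -c "
from h import *
go(511,445.5,60,-52)"
```

```text
t 30.28 psi -52.1 tilt 0.2 wz -0.02 shift [  3.1   0.8 125.8] q [ 0.7   0.54  1.53 -0.    1.07  1.61] open 87.6 grip 0.0 F [-0.3  0.3 -0.2]
```

Call:
send_rows:
  targets:
    - [[0,0,0],[2.5,0.8,10],1]
    - [[0,0,0],[0,0,25],1]
    - [[0,0,0],[0,0,25],1]
    - [[0,0,0],[0,0,25],1]
    - [[0,0,0],[0,0,25],1]
    - [[0,0,0],[0,0,10],1]
    - [[0,0,0],[0,0,0],1]
    - [[0,0,0],[0,0,0],1]

```text
time_s: 30.95
ee_pos: [511.7, 446.0, 67.3]
tool_rot: [2.968, 1.027, -0.002]
force: [0.4, 0.2, 1.0]
opening: 87.9
grip_force: 0.0
```

Run:
```python
from h import *
go(511,445.5,9.5,-52)
im=robot.capture("side"); u,v=w2pix("side",(540,320,40)).astype(int)
cv2.imwrite("pics/t7.png",cv2.resize(im[v-60:v+60,u-80:u+80],None,fx=5,fy=5,interpolation=cv2.INTER_CUBIC))
```

```text
t 30.95 psi -51.8 tilt 0.09 wz 0.04 shift [-0.8 -0.1 57.8] q [ 0.7   0.69  1.58 -0.    0.88  1.6 ] open 87.9 grip 0.0 F [0.4 0.2 1. ]
```

View pics/t7.png

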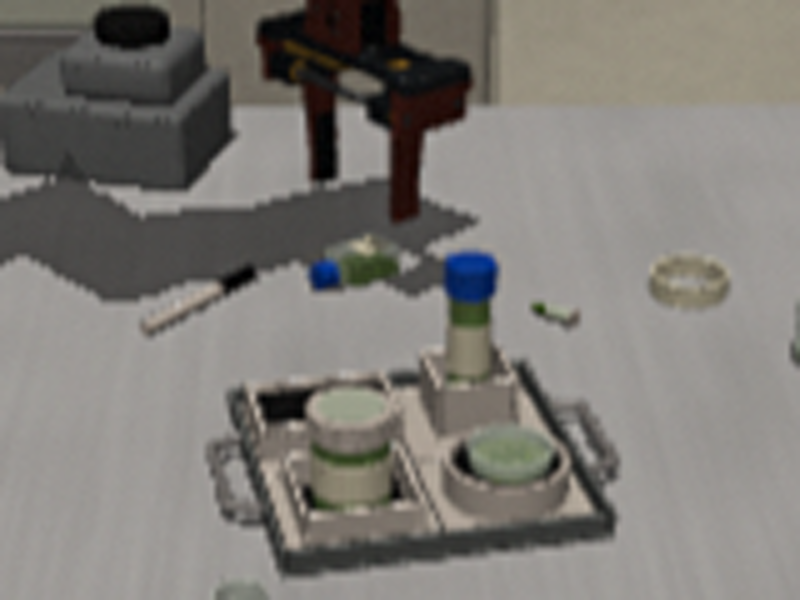

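The tube, pot and dish all look seated, at (470,320), (352,450) and (508,455). The gripper straddles the flask body at (370,258). I'll descend and grip.

Call:
send_rows:
  targets:
    - [[0,0,0],[-0.5,0,10],1]
    - [[0,0,0],[0,0,18],1]
    - [[0,0,0],[0,0,15],1]
    - [[0,0,0],[0,0,7],1]
    - [[0,0,0],[0,0,3],1]
    - [[0,0,0],[0,0,0],1]
    - [[0,0,0],[0,0,0],1]
  force: 15

```text
time_s: 31.58
ee_pos: [511.9, 446.1, 15.4]
tool_rot: [-2.969, -1.025, -0.001]
force: [-0.2, -0.6, -0.5]
opening: 87.7
grip_force: 0.0
```

Call:
send_rows:
  targets:
    - [[0,0,0],[0,0,1.5],0]
    - [[0,0,0],[0,0,0],0]
    - [[0,0,0],[0,0,0],0]
    - [[0,0,0],[0,0,0],0]
    - [[0,0,0],[0,0,0],0]
    - [[0,0,0],[0,0,0],0]
    - [[0,0,0],[0,0,0],0]
    - [[0,0,0],[0,0,0],0]
    - [[0,0,0],[0,0,0],0]
    - [[0,0,0],[0,0,0],0]
    - [[0,0,0],[0,0,0],0]

```text
time_s: 32.5
ee_pos: [511.6, 445.9, 13.6]
tool_rot: [-2.969, -1.025, -0.0]
force: [0.2, 0.0, 1.1]
opening: 39.6
grip_force: 15.0
```

Call:
send_rows:
  targets:
    - [[0,0,0],[0,0,-3],0]
    - [[0,0,0],[0,0,-10],0]
    - [[0,0,0],[0,0,-20],0]
    - [[0,0,0],[0,0,-25],0]
    - [[0,0,0],[0,0,-25],0]
    - [[0,0,0],[0,0,-25],0]
    - [[0,0,0],[0,0,-25],0]
    - [[0,0,0],[0,0,-15],0]
    - [[0,0,0],[0,0,-5],0]
    - [[0,0,0],[0,0,0],0]

```text
time_s: 33.33
ee_pos: [512.4, 446.4, 168.8]
tool_rot: [-2.968, -1.025, -0.005]
force: [0.4, -0.1, 0.5]
opening: 39.9
grip_force: 15.0
```

```bash
python3 -c "
from h import *
go(491.4,190.7,160,-79.3)"
```

```text
t 33.33 psi -51.9 tilt 0.19 wz 5.48 shift [-68.1 247.4   8.2] q [ 0.7   0.56  1.54 -0.    1.04  1.61] open 39.9 grip 15.0 F [ 0.4 -0.1  0.5]
```

Call:
send_rows:
  targets:
    - [[0,0,0.5],[0,0,0],0]
    - [[0,0,1],[0,0,0],0]
    - [[0,0,1],[0,0,0],0]
    - [[0,0,1],[0,0,0],0]
    - [[0,0,1],[0,0,0],0]
    - [[0,0,0.7],[0,0,0],0]
    - [[0,0,0.28],[0,0,0],0]
    - [[0,0,0],[-3,10,0],0]
    - [[0,0,0],[-6,22,0],0]
    - [[0,0,0],[-7,25,0],0]
    - [[0,0,0],[-7,25,0],0]
    - [[0,0,0],[-7,25,0],0]

```text
time_s: 34.33
ee_pos: [501.1, 333.2, 165.8]
tool_rot: [3.127, 0.296, -0.002]
force: [-0.3, -0.5, -0.7]
opening: 39.8
grip_force: 15.0
```

Call:
send_rows:
  targets:
    - [[0,0,0],[-7,25,0],0]
    - [[0,0,0],[-7,25,0],0]
    - [[0,0,0],[-7,25,0],0]
    - [[0,0,0],[-7,25,0],0]
    - [[0,0,0],[-6,22,0],0]
    - [[0,0,0],[-3,12,0],0]
    - [[0,0,0],[-1,5,0],0]
    - [[0,0,0],[0,0,20],0]
    - [[0,0,0],[0,0,25],0]
    - [[0,0,0],[0,0,25],0]
    - [[0,0,0],[0,0,15],0]
    - [[0,0,0],[0,0,0],0]

```text
time_s: 35.33
ee_pos: [488.4, 191.3, 78.6]
tool_rot: [3.126, 0.295, -0.008]
force: [-0.3, -0.4, -1.0]
opening: 39.7
grip_force: 15.0
```

Call:
send_rows:
  targets:
    - [[0,0,0],[0,0,0],0]
    - [[0,0,0],[0,0,0],0]

```text
time_s: 35.5
ee_pos: [491.1, 192.1, 82.3]
tool_rot: [-3.127, -0.294, -0.002]
force: [-0.2, -0.1, -0.1]
opening: 39.5
grip_force: 15.0
```

Run:
```python
from h import *
go(491.4,190.7,42.6,-79.3)
im=robot.capture("side"); u,v=w2pix("side",(530,160,60)).astype(int)
a=cv2.resize(im[v-50:v+50,u-66:u+66],None,fx=6,fy=6,interpolation=cv2.INTER_CUBIC)
cv2.imwrite("pics/t8.png",a)
```

```text
t 35.5 psi -79.3 tilt 0.06 wz 0.01 shift [-0.   1.4 39.7] q [0.35 0.49 1.93 0.   0.72 1.73] open 39.5 grip 15.0 F [-0.2 -0.1 -0.1]
```

View pics/t8.png

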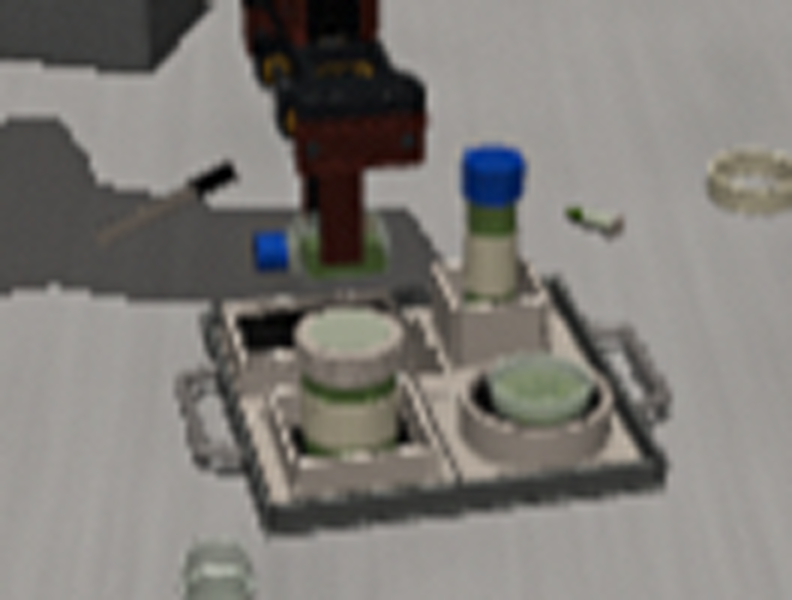

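The flask hangs level, with its cap end at x=253 and its tail at x=390 in row 250, above the bed behind the pot. I'll check its lengthwise position numerically.

Run:
```python
from h import *
uv=w2pix("side",(530,160,60)).astype(int)
g=np.radians(10.7);U=np.array([np.cos(g),np.sin(g)])
s=robot.sense()["ee_pos"][:2]-10*U
for k in(-36,36): print(k,((w2pix("side",(*(s+k*U),80))-uv+[66,50])*6).round())
```

```text
-36 [246. 253.]
36 [375. 241.]
```

The flask sits about 5 mm too far along +x of the bed, so I'll shift back 5 mm and lower it.

Call:
send_rows:
  targets:
    - [[0,0,0],[-5,1.4,5],0]
    - [[0,0,0],[0,0,12],0]
    - [[0,0,0],[0,0,10],0]
    - [[0,0,0],[0,0,6],0]
    - [[0,0,0],[0,0,3],0]
    - [[0,0,0],[0,0,1],0]
    - [[0,0,0],[0,0,0],0]
    - [[0,0,0],[0,0,0],0]

```text
time_s: 36.22
ee_pos: [486.0, 189.3, 44.6]
tool_rot: [-3.128, -0.293, -0.0]
force: [0.0, -0.7, -1.4]
opening: 39.8
grip_force: 15.0
```

Call:
send_rows:
  targets:
    - [[0,0,0],[0,0,0.8],0]
    - [[0,0,0],[0,0,0],0]
    - [[0,0,0],[0,0,0],0]

```text
time_s: 36.47
ee_pos: [486.0, 189.3, 44.0]
tool_rot: [-3.128, -0.293, -0.001]
force: [-1.0, -0.8, -0.4]
opening: 39.8
grip_force: 15.0
```

Call:
send_rows:
  targets:
    - [[0,0,0],[0,0,0.9],0]
    - [[0,0,0],[0,0,0],0]
    - [[0,0,0],[0,0,0],0]

```text
time_s: 36.72
ee_pos: [485.8, 189.2, 42.9]
tool_rot: [-3.128, -0.293, 0.0]
force: [0.2, -0.7, -0.2]
opening: 40.1
grip_force: 15.0
```

Call:
send_rows:
  targets:
    - [[0,0,0],[0,0,0.7],0]
    - [[0,0,0],[0,0,0],0]
    - [[0,0,0],[0,0,0],0]

```text
time_s: 36.97
ee_pos: [485.9, 189.2, 42.6]
tool_rot: [-3.128, -0.293, -0.0]
force: [-2.1, -1.0, 5.3]
opening: 39.7
grip_force: 15.0
```

Call:
send_rows:
  targets:
    - [[0,0,0],[0,0,0],0.65]
    - [[0,0,0],[0,0,0],0.65]
    - [[0,0,0],[0,0,0],0.65]
    - [[0,0,0],[0,0,0],0.65]
    - [[0,0,0],[0,0,-5],0.65]
    - [[0,0,0],[0,0,-20],0.65]
    - [[0,0,0],[0,0,-30],0.65]
    - [[0,0,0],[0,0,-30],0.65]
    - [[0,0,0],[0,0,-30],0.65]
    - [[0,0,0],[0,0,-30],0.65]
    - [[0,0,0],[0,0,-25],0.65]
    - [[0,0,0],[0,0,0],0.65]

```text
time_s: 37.97
ee_pos: [488.6, 190.2, 217.6]
tool_rot: [-3.126, -0.293, -0.014]
force: [0.5, -0.6, 0.8]
opening: 56.8
grip_force: 0.0
```

Call:
send_rows:
  targets:
    - [[0,0,0],[0,-15,0],0.65]
    - [[0,0,0],[0,-25,0],0.65]
    - [[0,0,0],[0,-25,0],0.65]
    - [[0,0,0],[0,-25,0],0.65]
    - [[0,0,0],[0,-25,0],0.65]
    - [[0,0,0],[0,-25,0],0.65]
    - [[0,0,0],[0,-25,0],0.65]
    - [[0,0,0],[0,-25,0],0.65]
    - [[0,0,0],[0,-15,0],0.65]
    - [[0,0,0],[0,0,0],0.65]
    - [[0,0,0],[0,0,0],0.65]

```text
time_s: 38.88
ee_pos: [447.3, 390.6, 211.6]
tool_rot: [3.127, 0.295, -0.001]
force: [0.4, 0.4, -0.0]
opening: 56.5
grip_force: 0.0
```

Run:
```python
from h import *
print(robot.sense()["force"],robot.sense()["time_s"])
im=robot.capture("side"); u,v=w2pix("side",(530,160,60)).astype(int)
a=cv2.resize(im[v-50:v+150,u-66:u+66],None,fx=3,fy=3,interpolation=cv2.INTER_CUBIC)
im=robot.capture("top"); u,v=w2pix("top",(540,150,40)).astype(int)
b=cv2.resize(im[v-55:v+55,u-43:u+43],(390,500),interpolation=cv2.INTER_CUBIC)
b=cv2.copyMakeBorder(b,0,a.shape[0]-500,0,0,cv2.BORDER_CONSTANT)
cv2.imwrite("pics/t9.png",np.hstack([a,b]))
```

```text
[ 0.3723085   0.36731289 -0.02297575] 38.8833
```

View pics/t9.png

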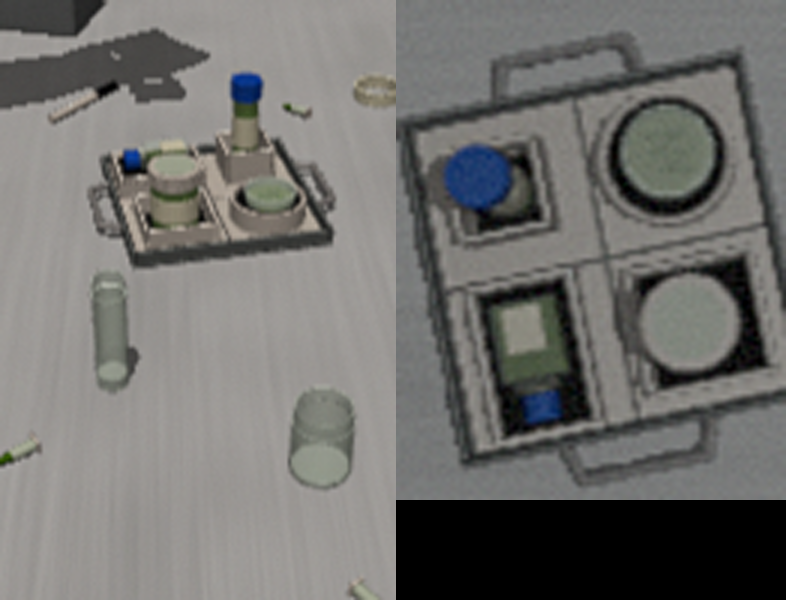

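All four cultures sit inside their holders: tube (478,175), dish (667,150), flask (530,350) and pot (690,322). The open tube (112,330) and open pot (322,435) are still standing where they were. I'll hand it in.

```bash
python3 -c "
from workcell import robot
print(robot.job_done())"
```

```text
the job is handed in; nothing more can be done
None
```

The tube, pot, dish and flask are packed upright in their holders and released, the open tube and open pot were left standing where they were, and the job was handed in at about 39 s.

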